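Latch the tea chest's sliding lid

ROBOT

A 6-joint arm with a two-finger parallel gripper is mounted at the origin on the work surface. World frame = base frame: x ahead of the robot, y to its left, z up, the work surface at z = 0. Lengths are in m, angles in rad, forces in N, time in s.
With the tool pointing down it reaches from about 0.25 to 0.725 m from the base axis. Payload 4 kg.
Tool frame: the origin (TCP) lies on the front face of the gripper's body, between the roots of the fingers; the fingertips stand 73 mm ahead of it and the grasp point (between the pads) lies 54 mm ahead of it; z points along the fingers, y is the line along which they close (so a half turn about z gives the same grasp; the last joint's range is limited). The gripper opens to 85 mm and grips with 20 to 120 N. Pads are 22 mm wide; open, the fingers measure 114 mm over their backs; the gripper's body (76 mm by 85 mm) begins 54 mm behind the grasp point. The pads swing forward as they close: fully open they stand 13 mm farther back than shut.
Start: joints at [-1.145, 0.241, 0.005, 1.335, 0, 1.571], TCP at [0.207, -0.455, 0.304] pointing down, gripper open.
Joint ranges: [-2.72, 2.72], [-1.05, 1.87], [-1.09, 1.28], [-1.99, 2.15], [-1.42, 1.44], [-3.14, 3.14]. Speed limits (rad/s): [2.79, 2.79, 3.14, 3.14, 3.14, 3.14].

INTERFACE

Orientations are given as a unit quaternion [x, y, z, w].
In Python, from workcell import bot gives the robot as it stands. The module is installed in compiled form; this text tells all that it offers.
- The arm moves only by the tool step_arm, never from a script. Its argument "rows" is a list of rows, each a list of 2 entries, a list of its own where there are three numbers: the shift along the tool's x, y, z in mm, then the turn about the tool's z in degrees. A call has 1 to 12 rows; each row is the pose to reach, as a shift and turn from the pose commanded when the call began, along the tool's axes at that moment; what a row does not reach only later rows make up. A row lasts 1/8 s, in which the tool goes at most 62.5 mm and 10.7 degrees, less where a joint would pass 70% of its speed; a pose out of reach is approached as far as the arm can. A call with a gripper value outside its range is refused whole. "claw" is the gripper's target within -1 to 1 (shut at 1, half-way at 0, fully open at -1), set as the call begins (left out, the last holds). The fingers move at their own pace and stop on an object; the grip force is fixed at half the most. Time passes only in rows, so rows that repeat a pose let the fingers close. It gives the time, the measured TCP pose, the force, the opening and the grip force at its end, in the units of the state.
- bot.get_obs(): the state, without advancing time (a new reading comes with each control period).
- bot.camera(name): name is "side" or "top"; returns (picture, depth): 480x640x3 uint8, red, green, blue; 480x640 float32, m along the optical axis (not along the pixel's ray), 0 where there is no reading.
- bot.camera_params(name): a dict with "fx", "fy", "cx", "cy" (pixels), "pose" (4x4, takes a point from camera to world coordinates). Camera axes: x right, y up, looking along -z (the intrinsics and any distortion apply to the point x, -y, -z); pixel columns grow to the right and rows downward; lengths in m; the calibration is good to about 2 mm. A picture is of the moment at which its call begins. camera_params takes no time and is no camera call.
- bot.job_done(): hands the job in; it is judged then, once.
Trained networks look in the newest picture that a camera, given by its name, has taken for a name from the list of things; names that differ only in an ending like _2 or _b are one class to them, and where a whole thing is asked for, a point or a joint stands for the part that bears it (a point fixed in the world has none). Each returns a list of dicts, best first, with "score" (0 to 1); they miss things now and then, are a little off and sometimes report something else, mostly with a low value. They report only what shows in the picture. A call takes as long as a camera call.
- bot.trace(target, camera): "pixels" (480x640 bool, what is visible of it) and "uv" ([column, row] in pixels, amid what is visible of it).
The state is a dict: "clock": time; "joint_pos": joint angles; "joint_vel": joint speeds; "tau": joint torques, N m; "eef_pos": TCP position; "tool_rot": TCP orientation; "ft_force": force on the tool from outside, world axes, zero at the start; "ft_torque": the same for the moment, N m; "grip_width": finger opening in m; "grasp_force": force on a finger pad.
Only numpy, scipy, OpenCV 4.12 (cv2) and the standard library are available. Lean on these libraries where they do the work, as an engineer would, in place of code of your own. Each camera call takes 0.05 s, during which the arm holds its last target. There are 200 camera calls.

TASK

The sliding lid of the wooden tea chest stands ajar against its springy seal. Take the latch's wire loop by its black knob, hook its bar down behind the brass keeper on the lid and draw it back under the keeper's lip with a light pull of about 10 N, keeping that steady pull for a second; then let go and press the red lever over and fully down, so that the lid is drawn shut and stays latched. Be gentle: press neither the lever nor the lid harder than about 30 N, and leave the jars and other things where they stand.

Things in the scene. Friction and masses are not known exactly. Their poses are not given: they have to be found in the camera images.
- chest: Medium-brown wooden tea chest with a flat top, 262 x 140 mm and 85 mm high, standing fast. Origin on its underside, right below the latch lever's hinge. Its x axis runs along the chest from the latch towards the lid (the lid end is 166 mm from the origin, the other end 96 mm behind it), y along the hinge axes, z up. Latch, loop, keeper and lid all lie on the line y = 0. The top surface (lid and deck flush) is at z = 85 mm.
- lid (a joint): Pale lid panel, 146 x 136 x 8 mm, sliding along the chest's x axis, in m: 0 = tight shut, about 0.006 = ajar as it starts. A springy seal pushes it open with about 20 N per mm of closing (towards 0.006), too stiff to close by hand; the closed latch holds it at about 0.0015 to 0.002.
- keeper: Brass keeper fixed on the lid (it moves with the lid): an upright post 6 mm thick along x, 20 mm wide, 16.5 mm high, with a round lip (4 mm thick) along the top of its far (+x) side, reaching to x = 6.5 mm, underside 11.5 mm above the lid. Origin on the lid's top at the post's middle; axes as the chest's. With the loop hooked the bar's centre lies 4 to 6 mm in x and 3 to 9 mm in z from this origin; to get behind the lip the bar's centre must come down at x over 10 mm.
- lever_hinge (a point): Hinge axis of the lever, 14 mm above the chest's top at the chest's x = 0; axis along the chest's y.
- lever (a joint): Angle of the lever in rad. 0 = leaning towards the lid, 0.70 (40 deg) above the chest's +x; 0.87 = upright; 2.44 (its stop) = closed, flat, pointing along the chest's -x away from the lid. It has a light friction (0.04 Nm, which takes about 2 N off a pull on the loop before it reaches the keeper). With the loop hooked the loop pulls taut at about 1.1, needs up to roughly 10 N near the lever's end, and passes over centre at about 2.1, after which it snaps towards its stop.
- thumb_plate: Red plastic plate that is the lever's handle: 26 mm wide, 6 mm thick, from 15 to 59 mm from the hinge axis. Origin on the hinge axis; x points along the lever to its free end, y along the hinge. It is the part to press.
- loop (a joint): Angle in rad between the lever and the wire loop: 0 = loop folded up along the lever, growing as the loop turns down towards the lid; the loop's direction above the chest's +x is (0.70 + lever - loop). Friction holds the loop where it is left (0.04 Nm).
- loop_bar: Steel cross bar at the free end of the wire loop, 6 mm thick, 36 mm long along y. Origin at its middle. x points from the loop's hinge outwards. The loop's hinge lies on the lever 16 mm from the lever's hinge axis, turned 12 deg (0.21 rad) past the lever's direction (anticlockwise from +x to +z); the bar lies 75 mm from the loop's hinge.
- knob (a point): Centre of the black ball knob, 16 mm across, on a thin stem on the loop, swivelling freely about the pin through it (along y): 10 mm beyond the bar along the bar's x and 28 mm along the bar's z. Pinch it along the chest's y; held so, it still swivels on its pin while the loop turns.
- lid_panel: The lid's panel itself; origin on the level of the lid's top surface, on the chest's x = 0 when tight shut; axes as the chest's. It starts 2 mm past the chest's deck edge when shut, with a black seal in the gap.
- jar1: Amber glass jar with black cap, 60 mm across, 72 mm high; origin under its centre. Leave alone.
- jar2: Clear glass jar with black cap, on the turntable, 60 mm across, 72 mm high; origin under its centre. Leave alone.
- jar3: Green glass jar with black cap, on the turntable, 60 mm across, 72 mm high; origin under its centre. Leave alone.
- jar4: Clear glass jar with black cap, on the turntable, 60 mm across, 72 mm high; origin under its centre. Leave alone.
- mortar: White ceramic mortar, 84 mm across, with its pestle in it, 90 mm high, on the turntable; origin under its centre. Leave alone.
- funnel: Green plastic funnel standing mouth down beside the chest, 72 mm across, 66 mm high; origin under its centre. Leave alone.
- strainer: Steel tea strainer beside the chest, bowl 60 mm across, 26 mm high, handle reaching 120 mm from the bowl's centre along its x; origin under the bowl. Leave alone.

How it is judged:
By the outcome, as a careful person would: the job done as asked, in the order asked, and still so for the second after the job is handed in, with the robot touching nothing.
It also fails if it takes over 64 s, if anything falls off the work surface, if the arm or the gripper's body presses on something with over 40 N, if the wrist force passes 120 N, or if a joint passes its speed limit or range.

## Working session

There is one attempt and no reset: what is moved stays moved. The work goes in short steps, Python scripts to look and compute and a tool call to move; the robot and the scene stay as the last step left them, time stands still between calls to the robot, and variables do not carry over. Pictures are saved under pics/ and viewed, at most 10 in all, crops included, and the job is handed in when it is done.

Besides the shell and the picture viewer there is one more tool, called after "Call:" by a JSON object that holds its "name" and its "arguments". step_arm: Moves the arm, as the interface text tells. Its arguments: {"type":"object","properties":{"rows":{"type":"array"},"claw":{"type":"number"}},"required":["rows"]}

```bash
mkdir -p pics; cat > h.py <<'E'
import numpy as np, cv2
from workcell import bot
def look(n,f=None):
    p,d=bot.camera(n)
    if f: cv2.imwrite('pics/'+f,cv2.cvtColor(p,cv2.COLOR_RGB2BGR))
    return p,d
def world(n,u,v,z):
    c=bot.camera_params(n); u,v,z=map(np.asarray,(u,v,z))
    P=np.stack([(u-c['cx'])/c['fx']*z,-(v-c['cy'])/c['fy']*z,-z,np.ones_like(z)],-1)
    return (P@np.array(c['pose']).T)[...,:3]
E
python3 - <<'E'
from h import *
for n in('side','top'):
    p,d=look(n,n+'1.png'); c=bot.camera_params(n); print(n,{k:np.round(v,3).tolist() for k,v in c.items()})
    for t in('chest','lid','keeper','thumb_plate','loop_bar','knob'):
        for r in bot.trace(t,n)[:2]:
            m=r['pixels']&(d>0); v,u=np.nonzero(m)
            if len(u)==0: continue
            P=world(n,u,v,d[v,u]); print(t,round(r['score'],2),np.round(r['uv']),len(u),np.round(np.median(P,0),4),np.round(np.percentile(P,[3,97],axis=0),3).tolist())
o=bot.get_obs();print(o['clock'],o['eef_pos'],o['tool_rot'])
E
```

```text
side {'fx': 499.789, 'fy': 499.789, 'cx': 317.791, 'cy': 239.509, 'pose': [[-0.757, 0.474, -0.449, 0.07], [-0.653, -0.534, 0.537, 0.776], [0.015, 0.7, 0.714, 0.885], [0.0, 0.0, 0.0, 1.0]]}
chest 0.9 [363. 230.] 7499 [0.5218 0.0854 0.0843] [[0.412, -0.008, 0.01], [0.665, 0.126, 0.131]]
chest 0.69 [281. 323.] 1363 [0.4849 0.3834 0.0738] [[0.45, 0.352, 0.043], [0.523, 0.432, 0.122]]
lid 0.89 [381. 233.] 2821 [0.4772 0.0602 0.0854] [[0.411, -0.011, 0.081], [0.549, 0.12, 0.089]]
keeper 0.57 [368. 221.] 101 [0.523  0.0555 0.0895] [[0.514, 0.04, 0.085], [0.54, 0.065, 0.103]]
keeper 0.21 [358. 182.] 206 [ 0.6303 -0.0525  0.0723] [[0.599, -0.082, 0.049], [0.652, -0.036, 0.078]]
thumb_plate 0.48 [349. 193.] 130 [0.586  0.0562 0.1377] [[0.581, 0.043, 0.119], [0.592, 0.068, 0.156]]
thumb_plate 0.47 [218. 348.] 1252 [0.5273 0.5106 0.0966] [[0.512, 0.481, 0.038], [0.562, 0.533, 0.108]]
knob 0.51 [366. 196.] 230 [0.5492 0.0542 0.1488] [[0.528, -0.06, 0.046], [0.607, 0.075, 0.198]]
top {'fx': 508.045, 'fy': 508.045, 'cx': 314.908, 'cy': 237.384, 'pose': [[0.026, 0.996, -0.085, 0.421], [-1.0, 0.027, 
[... 155 characters left out ...]
5, 0.144]]
lid 0.87 [374. 255.] 3707 [0.4782 0.0568 0.0849] [[0.409, -0.01, 0.078], [0.547, 0.12, 0.099]]
keeper 0.51 [374. 238.] 76 [0.5199 0.0554 0.0978] [[0.511, 0.046, 0.083], [0.53, 0.065, 0.105]]
thumb_plate 0.65 [378. 207.] 94 [0.5842 0.0561 0.143 ] [[0.578, 0.045, 0.119], [0.591, 0.068, 0.158]]
thumb_plate 0.51 [322. 254.] 637 [0.4904 0.183  0.0177] [[0.462, 0.151, 0.001], [0.521, 0.214, 0.052]]
loop_bar 0.6 [375. 235.] 27 [0.5276 0.0619 0.1668] [[0.525, 0.042, 0.162], [0.53, 0.071, 0.17]]
knob 0.57 [380. 225.] 207 [0.5403 0.0538 0.1607] [[0.526, 0.033, 0.084], [0.571, 0.075, 0.2]]
0.7 [ 0.20651149 -0.45534956  0.30393878] [9.77424351e-01 2.11285680e-01 4.35647590e-06 6.79509667e-06]
```

```bash
python3 - <<'E'
import cv2,numpy as np
a=cv2.imread('pics/side1.png')[100:340,230:470];b=cv2.imread('pics/top1.png')[140:340,280:480]
cv2.imwrite('pics/c1.png',np.hstack([cv2.resize(a,(400,400),interpolation=2),cv2.resize(b,(400,400),interpolation=2)]))
from h import *
# chest orientation from lid plane top view
p,d=look('top');v,u=np.mgrid[0:480,0:640];W=world('top',u,v,d)
for t in('lid','chest'):
    m=bot.trace(t,'top')[0]['pixels']&(d>0)
    m&=(abs(W[...,2]-.085)<.006)
    pts=W[m][:,:2].astype(np.float32); print(t,cv2.minAreaRect(pts*1000), W[m][:,2].mean())
m=bot.trace('knob','top')[0]['pixels']; print(np.c_[np.argwhere(m)[:,::-1],np.round(W[m]*1000)][W[m][:,2]>.12].astype(int)[::3].tolist())
E
```

```text
lid ((478.54400634765625, 55.01323699951172), (145.89285278320312, 135.50833129882812), 0.16365210711956024) 0.08495993720994666
chest ((539.0476684570312, 55.770912170410156), (265.8603515625, 140.74131774902344), 0.7291862368583679) 0.08490353909748374
[[383, 212, 581, 39, 121], [384, 213, 578, 37, 121], [383, 214, 576, 39, 122], [383, 215, 573, 39, 123], [368, 216, 569, 75, 132], [384, 216, 570, 38, 133], [369, 217, 567, 72, 130], [385, 217, 568, 35, 128], [369, 218, 565, 72, 130], [385, 218, 565, 36, 135], [383, 219, 563, 40, 130], [368, 220, 559, 75, 140], [384, 220, 560, 39, 137], [369, 221, 556, 73, 142], [369, 222, 554, 73, 144], [368, 223, 551, 76, 148], [380, 223, 547, 55, 192], [385, 223, 552, 38, 148], [369, 224, 549, 74, 150], [378, 224, 545, 60, 192], [381, 224, 544, 54, 199], [385, 224, 551, 37, 143], [369, 225, 547, 74, 151], [378, 225, 541, 61, 200], [381, 225, 542, 54, 198], [384, 225, 548, 40, 147], [368, 226, 544, 76, 151], [376, 226, 540, 64, 197], [379, 226, 540, 58, 199], [382, 226, 540, 52, 198], [385, 226, 545, 39, 153], [369, 227, 542, 74, 154], [377, 227, 538, 62, 196], [380, 227, 538, 56, 198], [383, 227, 538, 49, 196], [386, 227, 542, 37, 156], [377, 228, 536, 62, 194], [380, 228, 535, 56, 198], [383, 228, 536, 49, 195], [369, 229, 537, 75, 160], [379, 229, 533, 58, 197], [382, 229, 534, 51, 193], [369, 230, 534, 75, 163], [379, 230, 532, 58, 194], [386, 230, 535, 38, 164], [370, 231, 532, 73, 160], [380, 231, 530, 55, 188], [387, 231, 533, 36, 164], [371, 232, 529, 71, 168], [374, 232, 530, 65, 167], [377, 232, 530, 58, 167], [380, 232, 529, 54, 182], [383, 232, 531, 44, 163], [386, 232, 531, 38, 164], [371, 233, 528, 71, 161], [374, 233, 527, 65, 168], [377, 233, 528, 58, 167], [380, 233, 528, 51, 165], [383, 233, 528, 45, 169], [386, 233, 528, 39, 170], [372, 234, 525, 69, 163], [375, 234, 526, 62, 165], [378, 234, 526, 56, 166], [381, 234, 526, 49, 163], [384, 234, 526, 42, 164]]
```

View pics/c1.png

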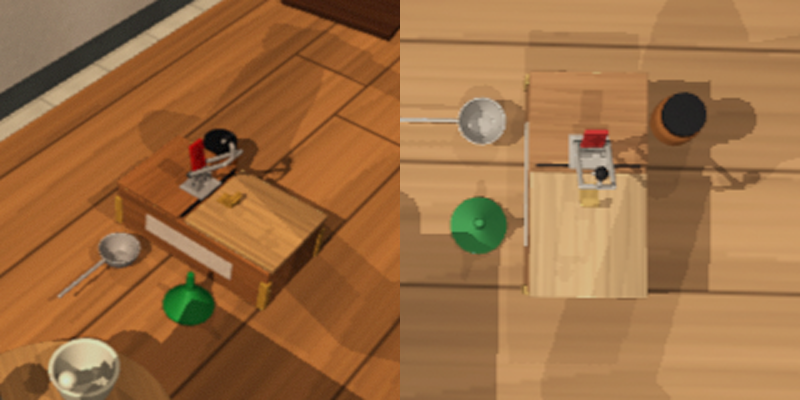

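View pics/side1.png

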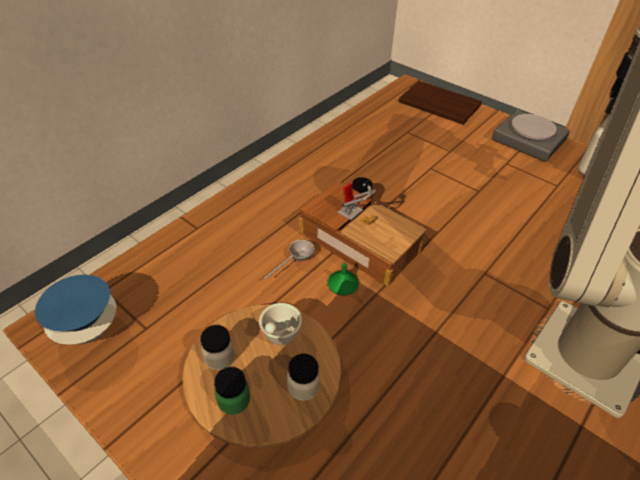

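The chest's +x points along world −X. The hinge is at about (0.577, 0.0555, 0.099), the keeper at about x 0.519, and the knob at about (0.539, 0.0555, 0.191). The lever is nearly upright (red plate at 596,137 in the top half of the crop) and the loop is raised about 42°. Next I go above the knob.

Call:
{"name": "step_arm", "arguments": {"rows": [[[43,-27,0],2],[[86,-55,0],4],[[128,-82,0],6],[[171,-109,0],8],[[214,-137,0],10],[[257,-164,0],12],[[300,-191,0],14],[[342,-219,0],16],[[385,-246,0],18],[[428,-273,0],20],[[471,-301,0],22],[[513,-328,0],24]], "claw": -0.3}}

```text
clock: 2.4
eef_pos: [0.5401, 0.0315, 0.304]
tool_rot: [1.0, 0.025, -0.0, -0.011]
ft_force: [-0.6, -0.5, -0.6]
grip_width: 0.0555
grasp_force: 0.0
```

Call:
{"name": "step_arm", "arguments": {"rows": [[[0,0,0],0.4],[[0,0,0],0.4]]}}

```text
clock: 2.65
eef_pos: [0.539, 0.0263, 0.3036]
tool_rot: [1.0, 0.02, -0.001, -0.011]
ft_force: [-0.3, 0.8, -0.9]
grip_width: 0.0556
grasp_force: 0.0
```

```bash
python3 - <<'E'
from h import *
o=bot.get_obs();print(o['clock'],o['eef_pos'],o['tool_rot'],o['grip_width'],o['ft_force'])
p,d=look('side','s2.png')
for t in('knob','loop_bar','thumb_plate','keeper'):
    for r in bot.trace(t,'side')[:1]:
        m=r['pixels']&(d>0);v,u=np.nonzero(m);P=world('side',u,v,d[v,u]);c=p[v,u].max(1)
        if t=='knob': P=P[(P[:,2]>.17)]; 
        print(t,r['score'],r['uv'],len(P),np.median(P,0),np.percentile(P,[3,97],axis=0).round(3).tolist())
cv2.imwrite('pics/c2.png',cv2.resize(cv2.cvtColor(p,cv2.COLOR_RGB2BGR)[110:270,270:470],(750,600),interpolation=2))
E
```

```text
2.65 [0.53904066 0.02629147 0.30357309] [ 0.99973664  0.02028959 -0.00110381 -0.01066584] 0.05564253128283881 [-0.28957992  0.75650715 -0.85395192]
knob 0.58 [366.2, 194.5] 54 [0.53622415 0.05648705 0.190868  ] [[0.528, 0.051, 0.172], [0.545, 0.061, 0.2]]
loop_bar 0.72 [349.6, 193.5] 414 [0.579078   0.05650979 0.14043732] [[0.529, -0.003, 0.085], [0.598, 0.075, 0.197]]
thumb_plate 0.49 [347.9, 193.4] 136 [0.5861919  0.05612711 0.13945772] [[0.581, 0.043, 0.12], [0.593, 0.068, 0.157]]
keeper 0.5 [367.3, 218.4] 97 [0.52201783 0.05593087 0.08841643] [[0.514, 0.043, 0.085], [0.541, 0.065, 0.103]]
```

View pics/c2.png

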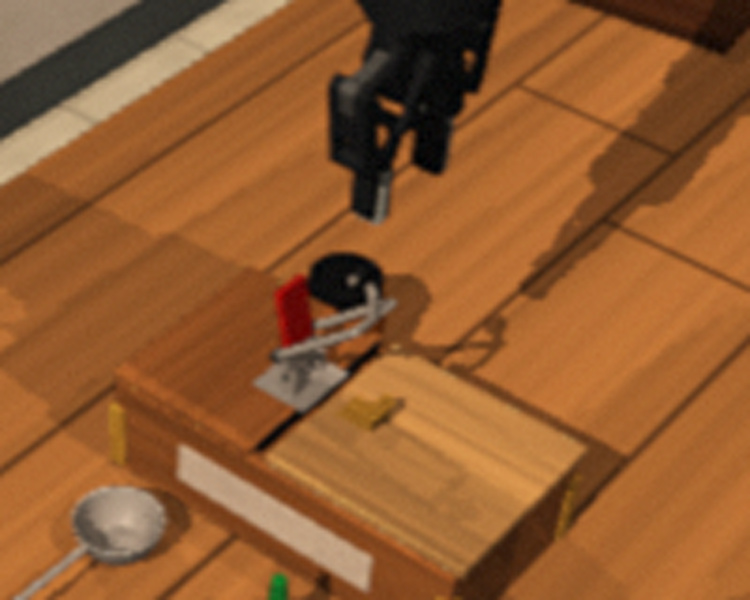

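The gripper hangs short of the knob in y (knob at about 345,280 in the crop). I'll correct y and the remaining turn, then check.

Call:
{"name": "step_arm", "arguments": {"rows": [[[0,-10,0],1],[[1,-20,0],2],[[1,-29.5,0],2.3],[[1,-29.5,0],2.3],[[1,-29.5,0],2.3]]}}

```text
clock: 3.52
eef_pos: [0.5404, 0.0301, 0.3045]
tool_rot: [1.0, 0.019, -0.001, -0.021]
ft_force: [-0.6, -0.8, 0.3]
grip_width: 0.0554
grasp_force: 0.0
```

```bash
python3 - <<'E'
from h import *
o=bot.get_obs();print(o['clock'],o['eef_pos'],o['tool_rot'],o['joint_pos'],o['joint_vel'])
E
```

```text
3.525 [0.54037137 0.03011738 0.30445695] [ 0.99959502  0.0194444  -0.00131422 -0.02073594] [0.03796875 0.32369884 0.11875199 1.36771069 0.0415164  3.14062311] [ 0.00107014 -0.0011919  -0.0008318  -0.00153168 -0.00058699 -0.00061696]
```

j6 is against its stop (3.14), so I'll take the equivalent half-turned grasp.

Call:
{"name": "step_arm", "arguments": {"rows": [[[0,0,0],-10],[[0,0,0],-20],[[0,0,0],-30],[[0,0,0],-40],[[0,0,0],-50],[[0,0,0],-60],[[0,0,0],-70],[[0,0,0],-80],[[0,0,0],-90],[[0,0,0],-100],[[0,0,0],-110],[[0,0,0],-120]]}}

```text
clock: 5.03
eef_pos: [0.5404, 0.0301, 0.3045]
tool_rot: [0.48, 0.877, 0.017, -0.011]
ft_force: [-0.4, 0.6, 0.7]
grip_width: 0.0556
grasp_force: 0.0
```

Call:
{"name": "step_arm", "arguments": {"rows": [[[0,0,0],-10],[[0,0,0],-20],[[0,0,0],-30],[[0,0,0],-40],[[0,0,0],-50],[[0,0,0],-58],[[0,0,0],-58],[[0,0,0],-58]]}}

```text
clock: 6.02
eef_pos: [0.5404, 0.03, 0.3045]
tool_rot: [-0.001, 1.0, 0.021, -0.002]
ft_force: [-0.1, -0.4, -0.5]
grip_width: 0.0555
grasp_force: 0.0
```

```bash
python3 - <<'E'
from h import *
from scipy.spatial.transform import Rotation as R
o=bot.get_obs();print(o['clock'],o['eef_pos'],o['joint_pos']);M=R.from_quat(o['tool_rot']).as_matrix();print(M)
for x in(.539,.0558,.31),(.539,.0558,.2455): print(M.T@(np.array(x)-o['eef_pos'])*1000)
E
```

```text
6.025 [0.54035452 0.03004914 0.30445393] [0.03783633 0.32365069 0.11867594 1.36767127 0.04153417 0.0358464 ]
[[-0.99999239 -0.00188069 -0.00341745]
 [-0.00202065  0.99913967  0.0414226 ]
 [ 0.00333661  0.04142919 -0.99913587]]
[ 1.32098074 25.9610191  -4.46997633]
[ 1.1057697  23.28883614 59.97428736]
```

Call:
{"name": "step_arm", "arguments": {"rows": [[[1,10,0],0],[[1,21,0],0],[[1,21,15],0],[[1,21,30],0],[[1,21,45],0],[[1,21,55],0],[[1,21,60],0],[[1,21,60],0],[[1,21,60],0]]}}

```text
clock: 7.15
eef_pos: [0.5394, 0.0534, 0.246]
tool_rot: [-0.002, 1.0, 0.021, -0.001]
ft_force: [-0.7, -0.4, -0.9]
grip_width: 0.0554
grasp_force: 0.0
```

```bash
python3 - <<'E'
from h import *
o=bot.get_obs();print(o['clock'],o['eef_pos'],o['joint_pos'],o['ft_force'])
p,d=look('side');q,e=look('top')
f=lambda a:cv2.resize(cv2.cvtColor(a,cv2.COLOR_RGB2BGR),(400,400),interpolation=2)
cv2.imwrite('pics/c3.png',np.hstack([f(p[130:250,300:420]),f(q[180:280,330:430])]))
E
```

```text
7.15 [0.53943912 0.05344102 0.24598295] [0.08102035 0.35345408 0.00688717 1.22303395 0.04162297 0.07735881] [-0.65050517 -0.44812767 -0.86302837]
```

View pics/c3.png

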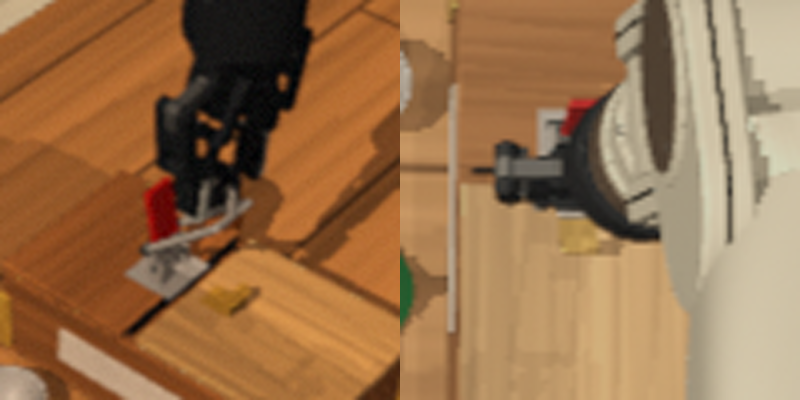

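The fingers straddle the knob (about 205,205 left). Closing.

Call:
{"name": "step_arm", "arguments": {"rows": [[[0,0,0],0],[[0,0,0],0],[[0,0,0],0],[[0,0,0],0],[[0,0,0],0],[[0,0,0],0]], "claw": 1}}

```text
clock: 8.0
eef_pos: [0.539, 0.0532, 0.2456]
tool_rot: [-0.002, 1.0, 0.02, -0.002]
ft_force: [-1.6, -3.3, 3.7]
grip_width: 0.0125
grasp_force: 58.4
```

```bash
cat > k.py <<'E'
import numpy as np
from scipy.optimize import fsolve
e=lambda r,a:np.array([r*np.cos(a),r*np.sin(a)])
def knob(lev,a): # mm from hinge, chest x,z; a= loop direction
    L=e(16,.70+lev+.21); b=L+e(75,a); return b,b+e(10,a)+e(28,a+np.pi/2)
def inv_knob(k,g): return fsolve(lambda s:knob(*s)[1]-k,g)
def inv_bar(b,g): return fsolve(lambda s:knob(*s)[0]-b,g)
E
python3 - <<'E'
from k import *
g=inv_knob([37.7,92.3],[1.0,.7]);print('now',g,knob(*g))
s=g
for b in [(50.5,65),(60,55),(70,40),(76,25),(77,12),(75,4),(74,0),(73,-4),(72.5,-8),(68,-8.5),(64.5,-8.5)]:
    s=inv_bar(b,s);print(b,s.round(2),knob(*s)[1].round(1))
for lev in(.9,1.,1.06): 
    print(lev,[ (knob(lev,a)[0].round(0),knob(lev,a)[1].round(0)) for a in(.72,)])
E
```

```text
now [1.08831402 0.73429732] (array([49.03882238, 64.81489299]), array([37.7, 92.3]))
(50.5, 65) [1.01 0.73] [39.3 92.5]
(60, 55) [0.9  0.55] [53.8 84.1]
(70, 40) [0.73 0.33] [70.5 69.7]
(76, 25) [0.56 0.12] [82.5 54. ]
(77, 12) [ 0.53 -0.05] [88.4 39.4]
(75, 4) [ 0.6  -0.16] [89.3 30. ]
(74, 0) [ 0.62 -0.21] [89.7 25.2]
(73, -4) [ 0.62 -0.27] [90.1 20.3]
(72.5, -8) [ 0.57 -0.32] [90.9 15.3]
(68, -8.5) [ 0.85 -0.33] [86.5 14.8]
(64.5, -8.5) [ 1.11 -0.31] [82.6 15.1]
0.9 [(array([53., 65.]), array([42., 93.]))]
1.0 [(array([51., 65.]), array([40., 92.]))]
1.06 [(array([50., 64.]), array([39., 92.]))]
```

```bash
python3 - <<'E'
from h import *
p,d=look('side');q,e=look('top')
f=lambda a:cv2.resize(cv2.cvtColor(a,cv2.COLOR_RGB2BGR),(600,600),interpolation=2)
cv2.imwrite('pics/c4.png',f(p[160:230,325:395]))
r=bot.trace('knob','side')
for x in r[:2]:
    v,u=np.nonzero(x['pixels']&(d>0));P=world('side',u,v,d[v,u]);print(x['score'],x['uv'],len(u),np.median(P,0))
v,u=np.mgrid[165:230,325:395];dark=p[165:230,325:395].max(2)<60
print(bot.get_obs()['ft_torque'])
E
```

```text
0.66 [362.5, 198.6] 150 [0.55157602 0.05420373 0.14620941]
[-0.73808489  0.37636161  0.042319  ]
```

View pics/c4.png

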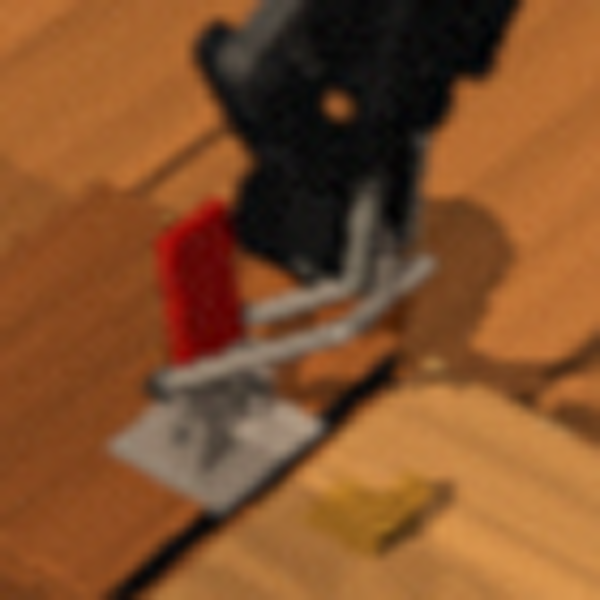

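The knob sits between the pads and the grip holds. Now I'll swing it out and down, stopping above the lip.

Call:
{"name": "step_arm", "arguments": {"rows": [[[8,0,4],0],[[15,-0.3,8.3],0],[[23,-0.6,15],0],[[31.5,-1,22.7],0],[[38,-1.3,30],0],[[43.5,-1.6,38.4],0],[[47,-1.9,45],0],[[49.4,-2.2,53],0],[[49.4,-2.2,53],0],[[49.4,-2.2,53],0]]}}

```text
clock: 9.4
eef_pos: [0.4882, 0.053, 0.1916]
tool_rot: [-0.002, 1.0, 0.02, -0.003]
ft_force: [0.0, -6.1, -0.9]
grip_width: 0.0124
grasp_force: 58.6
```

```bash
cat > m.py <<'E'
from h import *
o=bot.get_obs();print(o['clock'],o['eef_pos'],o['ft_force'],o['grip_width'])
import sys
p,d=look('side')
if len(sys.argv)>1: cv2.imwrite('pics/'+sys.argv[1],cv2.resize(cv2.cvtColor(p,cv2.COLOR_RGB2BGR)[165:255,320:440],(800,600),interpolation=2))
for t in('loop_bar','keeper','thumb_plate'):
    for x in bot.trace(t,'side')[:1]:
        v,u=np.nonzero(x['pixels']&(d>0));P=world('side',u,v,d[v,u]);print(t,round(x['score'],2),x['uv'],len(u),np.median(P,0).round(4),np.percentile(P,[3,97],axis=0).round(3).tolist())
E
python3 m.py c5.png
```

```text
9.4 [0.48823756 0.05300617 0.19157808] [ 5.42829533e-03 -6.12696559e+00 -8.93831448e-01] 0.012394627127307436
keeper 0.55 [367.4, 223.2] 29 [0.5286 0.0573 0.0881] [[0.516, 0.046, 0.085], [0.54, 0.064, 0.103]]
```

View pics/c5.png

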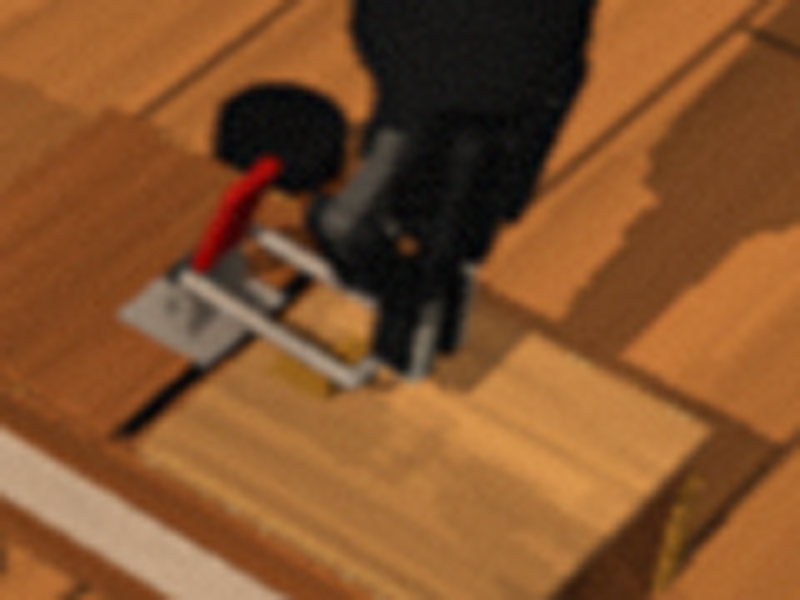

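The lever leans towards the lid and the bar (360,380) is just beyond the keeper (310,370). Going down behind the lip, at x ≥ 72 mm.

Call:
{"name": "step_arm", "arguments": {"rows": [[[0.8,-0.7,4],0],[[1.2,-0.9,8.6],0],[[1.8,-1.1,13.5],0],[[2.4,-1.3,18],0],[[2.8,-1.5,21],0],[[3,-1.6,23.3],0],[[3,-1.6,23.3],0]]}}

```text
clock: 10.48
eef_pos: [0.4856, 0.0527, 0.1686]
tool_rot: [-0.002, 1.0, 0.021, -0.003]
ft_force: [-3.2, -4.4, 0.4]
grip_width: 0.0121
grasp_force: 58.6
```

```bash
python3 m.py c6.png
```

```text
10.475 [0.48557432 0.05265257 0.168608  ] [-3.18423513 -4.43395768  0.36136996] 0.012108820555331126
loop_bar 0.52 [391.5, 234.8] 2275 [0.4634 0.0726 0.0854] [[0.41, -0.01, 0.081], [0.548, 0.12, 0.088]]
keeper 0.54 [368.8, 220.5] 60 [0.5187 0.0544 0.0919] [[0.513, 0.043, 0.086], [0.539, 0.064, 0.104]]
thumb_plate 0.61 [353.5, 198.4] 54 [0.5645 0.0599 0.1395] [[0.559, 0.047, 0.121], [0.57, 0.068, 0.157]]
```

View pics/c6.png

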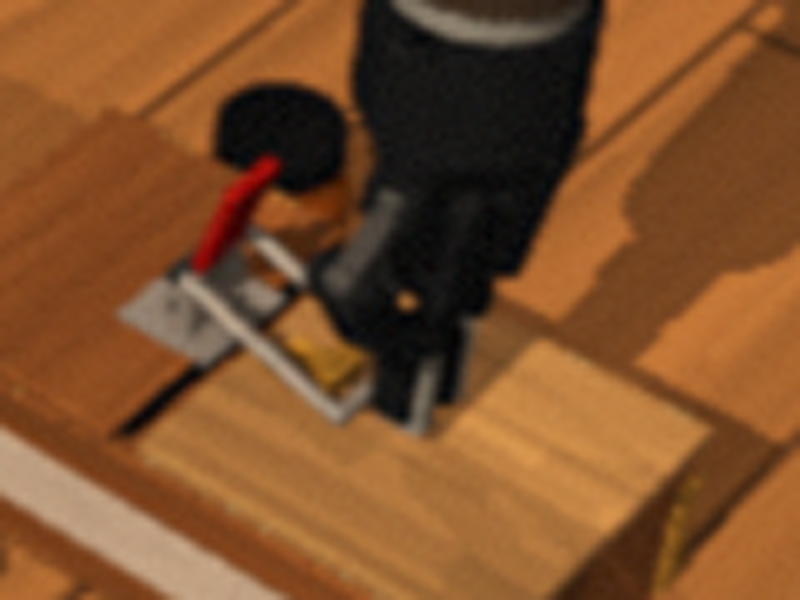

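The bar is now low behind the keeper (345,410 against 325,360). Drawing back.

Call:
{"name": "step_arm", "arguments": {"rows": [[[-2,0,0],0],[[-4,0,0],0],[[-5.5,0,0],0],[[-6.5,0,0],0],[[-6.5,0,0],0]]}}

```text
clock: 11.3
eef_pos: [0.4911, 0.0527, 0.1683]
tool_rot: [-0.002, 1.0, 0.021, -0.004]
ft_force: [-5.1, -4.4, 0.7]
grip_width: 0.0121
grasp_force: 58.6
```

Call:
{"name": "step_arm", "arguments": {"rows": [[[-0.5,0,0],0],[[-1,0,0],0],[[-1,0,0],0]]}}

```text
clock: 11.68
eef_pos: [0.4921, 0.0527, 0.1684]
tool_rot: [-0.002, 1.0, 0.021, -0.004]
ft_force: [-5.5, -3.5, 0.4]
grip_width: 0.0121
grasp_force: 58.6
```

Call:
{"name": "step_arm", "arguments": {"rows": [[[-0.5,0,0],0],[[-1,0,0],0],[[-1,0,0],0]]}}

```text
clock: 12.05
eef_pos: [0.4929, 0.0527, 0.1684]
tool_rot: [-0.002, 1.0, 0.021, -0.004]
ft_force: [-5.6, -5.0, 0.3]
grip_width: 0.0123
grasp_force: 58.7
```

Call:
{"name": "step_arm", "arguments": {"rows": [[[-0.5,0,0],0],[[-0.5,0,0],0],[[-0.5,0,0],0]]}}

```text
clock: 12.42
eef_pos: [0.493, 0.0527, 0.1683]
tool_rot: [-0.002, 1.0, 0.021, -0.004]
ft_force: [-5.4, -3.8, 1.2]
grip_width: 0.0124
grasp_force: 58.7
```

Call:
{"name": "step_arm", "arguments": {"rows": [[[-0.5,0,0],0],[[-1,0,0],0],[[-1,0,0],0],[[-1,0,0],0]]}}

```text
clock: 12.92
eef_pos: [0.4932, 0.0527, 0.1681]
tool_rot: [-0.002, 1.0, 0.021, -0.005]
ft_force: [-8.5, -4.3, 3.1]
grip_width: 0.0126
grasp_force: 58.8
```

Call:
{"name": "step_arm", "arguments": {"rows": [[[-0.5,0,0],0],[[-1,0,0],0],[[-1,0,0],0],[[-1,0,0],0]]}}

```text
clock: 13.42
eef_pos: [0.4935, 0.0527, 0.168]
tool_rot: [-0.002, 1.0, 0.021, -0.006]
ft_force: [-9.4, -3.8, 3.2]
grip_width: 0.0122
grasp_force: 58.9
```

Call:
{"name": "step_arm", "arguments": {"rows": [[[-0.4,0,0],0],[[-0.8,0,0],0],[[-0.8,0,0],0],[[-0.8,0,0],0]]}}

```text
clock: 13.92
eef_pos: [0.4937, 0.0527, 0.168]
tool_rot: [-0.002, 1.0, 0.021, -0.007]
ft_force: [-12.1, -4.6, 5.4]
grip_width: 0.0124
grasp_force: 59.0
```

```bash
python3 m.py c7.png
```

```text
13.925 [0.49368214 0.05266985 0.16798052] [-12.14198553  -4.64782143   5.41870013] 0.012442775522708768
loop_bar 0.28 [279.8, 321.8] 1407 [0.4852 0.3821 0.0728] [[0.45, 0.349, 0.035], [0.524, 0.432, 0.122]]
keeper 0.48 [367.7, 220.1] 54 [0.526  0.0557 0.0894] [[0.514, 0.043, 0.086], [0.541, 0.065, 0.103]]
thumb_plate 0.65 [344.5, 279.5] 661 [0.486  0.1903 0.0182] [[0.461, 0.157, 0.004], [0.52, 0.212, 0.061]]
```

View pics/c7.png

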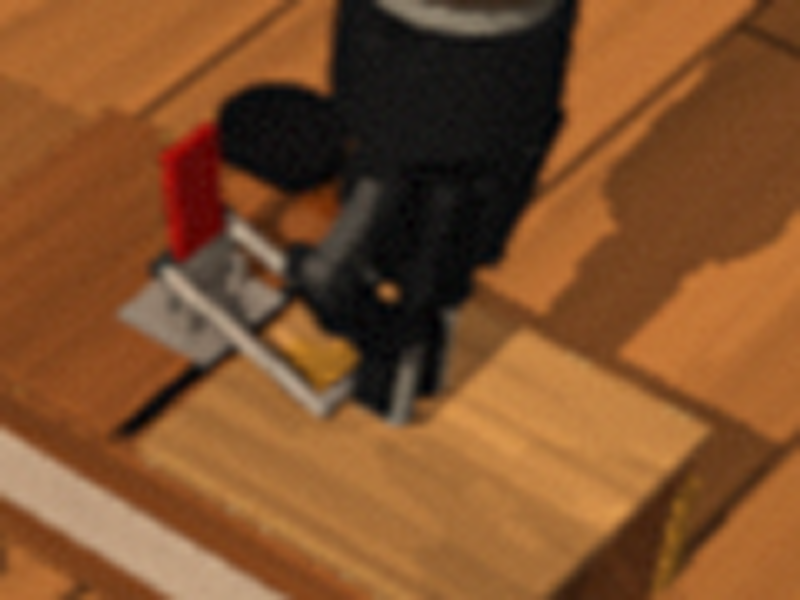

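The bar lies tight against the keeper under its lip, the lever is near taut and the pull is about 12 N (about 10 at the keeper). Hold for over a second.

Call:
{"name": "step_arm", "arguments": {"rows": [[[0,0,0],0],[[0,0,0],0],[[0,0,0],0],[[0,0,0],0],[[0,0,0],0],[[0,0,0],0],[[0,0,0],0],[[0,0,0],0],[[0,0,0],0],[[0,0,0],0],[[0,0,0],0],[[0,0,0],0]]}}

```text
clock: 15.62
eef_pos: [0.4937, 0.0527, 0.168]
tool_rot: [-0.002, 1.0, 0.021, -0.007]
ft_force: [-12.2, -4.6, 5.6]
grip_width: 0.0122
grasp_force: 59.0
```

Call:
{"name": "step_arm", "arguments": {"rows": [[[1.5,0,0],0],[[2.5,0,0],0],[[2.5,0,0],0],[[2.5,0,0],0]], "claw": -0.3}}

```text
clock: 16.12
eef_pos: [0.4962, 0.053, 0.1694]
tool_rot: [-0.002, 1.0, 0.021, -0.001]
ft_force: [0.1, 0.5, -0.6]
grip_width: 0.0553
grasp_force: 0.0
```

Call:
{"name": "step_arm", "arguments": {"rows": [[[0,0,-10],0],[[0,0,-25],0],[[0,0,-45],0],[[0,0,-65],0],[[0,0,-65],0],[[0,0,-65],0]]}}

```text
clock: 16.88
eef_pos: [0.4958, 0.0499, 0.2341]
tool_rot: [-0.002, 1.0, 0.021, -0.002]
ft_force: [-0.1, 0.6, -0.2]
grip_width: 0.0556
grasp_force: 0.0
```

```bash
python3 m.py c8.png
```

```text
16.875 [0.49582651 0.04993964 0.23409966] [-0.12492171  0.56150568 -0.18442135] 0.05558878294353326
loop_bar 0.44 [342.0, 279.9] 623 [0.4855 0.1908 0.0186] [[0.462, 0.159, 0.005], [0.516, 0.213, 0.059]]
keeper 0.49 [367.7, 221.3] 63 [0.5226 0.0541 0.0914] [[0.514, 0.041, 0.085], [0.541, 0.063, 0.104]]
thumb_plate 0.61 [345.4, 195.0] 143 [0.5839 0.0574 0.1381] [[0.579, 0.043, 0.117], [0.59, 0.068, 0.158]]
```

View pics/c8.png

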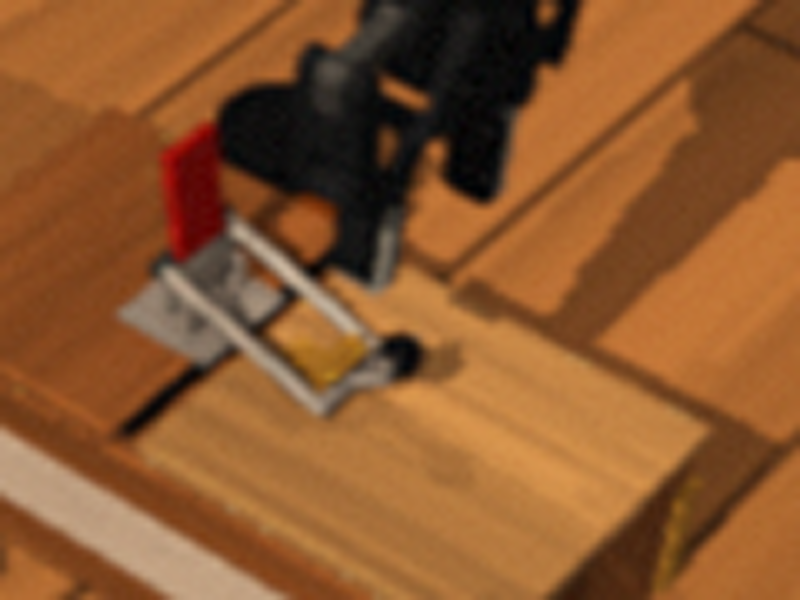

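The loop stays hooked and taut, with the knob free at (400,355) and the gripper clear. Close the fingers and go to the lid side of the plate's upper end.

Call:
{"name": "step_arm", "arguments": {"rows": [[[0,1,0],0],[[-10,2,0],0],[[-25,2.8,0],0],[[-40,2.8,0],0],[[-55,2.8,0],0],[[-66,2.5,8],0],[[-70,2.2,15],0],[[-70,2.2,15],0]], "claw": 1}}

```text
clock: 18.08
eef_pos: [0.5653, 0.053, 0.2176]
tool_rot: [-0.002, 1.0, 0.021, -0.003]
ft_force: [-0.5, 0.3, -0.4]
grip_width: -0.0003
grasp_force: 0.0
```

```bash
python3 - <<'E'
from h import *
o=bot.get_obs();e=o['eef_pos'];print(o['clock'],e,o['ft_force'],o['grip_width'])
for lev in np.arange(1.05,2.46,.1).tolist()+[2.44]:
    t=.7+lev;r=46+6*(lev-1.05)/1.4
    C=np.array([r*np.cos(t)+3*np.sin(t),r*np.sin(t)-3*np.cos(t)])
    X=.577-(C[0]+11)/1000; Z=.099+C[1]/1000+.073
    dz=-(Z-e[2])*1000; print(round(lev,2),'tx',round(-(X-e[0])*1000,1),'ty',round(-.0414*dz,1),'tz',round(dz,1))
E
```

```text
18.075 [0.56527054 0.0530338  0.21758452] [-0.5267853   0.31952116 -0.35350416] -0.0002722563290540106
1.05 tx -6.0 ty 0.0 tz -0.2
1.15 tx -10.6 ty -0.0 tz 0.1
1.25 tx -15.3 ty -0.0 tz 0.9
1.35 tx -19.9 ty -0.1 tz 2.2
1.45 tx -24.3 ty -0.2 tz 4.0
1.55 tx -28.6 ty -0.3 tz 6.2
1.65 tx -32.7 ty -0.4 tz 8.9
1.75 tx -36.6 ty -0.5 tz 12.0
1.85 tx -40.1 ty -0.6 tz 15.5
1.95 tx -43.3 ty -0.8 tz 19.4
2.05 tx -46.1 ty -1.0 tz 23.6
2.15 tx -48.4 ty -1.2 tz 28.1
2.25 tx -50.4 ty -1.4 tz 32.9
2.35 tx -51.8 ty -1.6 tz 37.9
2.45 tx -52.8 ty -1.8 tz 43.0
2.44 tx -52.7 ty -1.8 tz 42.5
```

Call:
{"name": "step_arm", "arguments": {"rows": [[[-4,0,0],0],[[-8,0,0],0],[[-12,0,0.3],0],[[-16,0,1],0],[[-20,0,2.2],0],[[-24,-0.2,4],0],[[-24,-0.2,4],0]]}}

```text
clock: 18.95
eef_pos: [0.5884, 0.0532, 0.2151]
tool_rot: [-0.002, 1.0, 0.021, -0.003]
ft_force: [-6.1, 0.2, 4.2]
grip_width: -0.0001
grasp_force: 4.0
```

Call:
{"name": "step_arm", "arguments": {"rows": [[[-4.3,0,2.2],0],[[-8.4,-0.2,4.9],0],[[-12.3,-0.3,8],0],[[-15.8,-0.4,11.5],0],[[-15.8,-0.4,11.5],0]]}}

```text
clock: 19.58
eef_pos: [0.6044, 0.0534, 0.2035]
tool_rot: [-0.002, 1.0, 0.021, -0.003]
ft_force: [-5.0, 0.3, 2.9]
grip_width: 0.0
grasp_force: 3.2
```

Call:
{"name": "step_arm", "arguments": {"rows": [[[-1.8,0,2],0],[[-3.5,-0.2,4],0],[[-6.3,-0.4,8.1],0],[[-6.3,-0.4,8.1],0]]}}

```text
clock: 20.08
eef_pos: [0.6114, 0.0534, 0.1949]
tool_rot: [-0.002, 1.0, 0.021, -0.002]
ft_force: [-2.9, 0.9, 1.1]
grip_width: -0.0001
grasp_force: 1.2
```

Call:
{"name": "step_arm", "arguments": {"rows": [[[-1.2,0,2.3],0],[[-2.3,-0.2,4.5],0],[[-4.3,-0.4,9.3],0],[[-4.3,-0.4,9.3],0]]}}

```text
clock: 20.58
eef_pos: [0.6167, 0.0531, 0.1853]
tool_rot: [-0.002, 1.0, 0.021, -0.001]
ft_force: [0.8, 0.2, 0.3]
grip_width: 0.0002
grasp_force: 0.0
```

Call:
{"name": "step_arm", "arguments": {"rows": [[[-0.7,0,2.5],0],[[-1.4,-0.2,5],0],[[-2,-0.3,7.5],0],[[-2,-0.4,9.5],0],[[-2,-0.4,9.5],0]]}}

```text
clock: 21.2
eef_pos: [0.618, 0.0532, 0.1761]
tool_rot: [-0.002, 1.0, 0.021, -0.002]
ft_force: [-0.9, 0.2, 0.0]
grip_width: 0.0001
grasp_force: 0.0
```

It snapped over. I'll press down lightly to confirm it is at the stop.

Call:
{"name": "step_arm", "arguments": {"rows": [[[0,0,1],0],[[0,0,2],0],[[0,0,3],0],[[0,0,3],0]]}}

```text
clock: 21.7
eef_pos: [0.6182, 0.0533, 0.1747]
tool_rot: [-0.002, 1.0, 0.021, -0.001]
ft_force: [-2.9, 0.1, 6.8]
grip_width: 0.0002
grasp_force: 2.9
```

Call:
{"name": "step_arm", "arguments": {"rows": [[[0,0,0.7],0],[[0,0,1.5],0],[[0,0,1.5],0]]}}

```text
clock: 22.08
eef_pos: [0.6182, 0.0533, 0.1745]
tool_rot: [-0.002, 1.0, 0.021, -0.001]
ft_force: [-4.6, -0.9, 12.6]
grip_width: 0.0002
grasp_force: 5.8
```

Call:
{"name": "step_arm", "arguments": {"rows": [[[0,0,-5],0],[[0,0,-25],0],[[0,0,-55],0],[[0,0,-95],0],[[0,0,-130],0],[[0,0,-130],0],[[0,0,-130],0]]}}

```text
clock: 22.95
eef_pos: [0.6183, 0.048, 0.3009]
tool_rot: [-0.002, 1.0, 0.021, -0.002]
ft_force: [0.0, 0.8, 0.0]
grip_width: 0.0001
grasp_force: 0.0
```

```bash
python3 m.py c9.png; python3 - <<'E'
from h import *
p,d=look('top');v,u=np.mgrid[0:480,0:640];W=world('top',u,v,d)
m=bot.trace('lid','top')[0]['pixels']&(d>0)&(abs(W[...,2]-.085)<.006);print(cv2.minAreaRect((W[m][:,:2]*1000).astype(np.float32)),'was center x 478.5')
E
```

```text
22.95 [0.61834924 0.04802701 0.3009369 ] [0.0186368  0.81140181 0.01487988] 5.527902053002647e-05
keeper 0.62 [363.2, 220.7] 70 [0.5316 0.0548 0.0896] [[0.518, 0.043, 0.085], [0.546, 0.064, 0.102]]
thumb_plate 0.43 [337.8, 198.6] 142 [0.6159 0.0569 0.1018] [[0.596, 0.042, 0.098], [0.636, 0.068, 0.105]]
((484.00665283203125, 54.26105880737305), (145.57774353027344, 135.0913543701172), 1.112053632736206) was center x 478.5
```

View pics/c9.png

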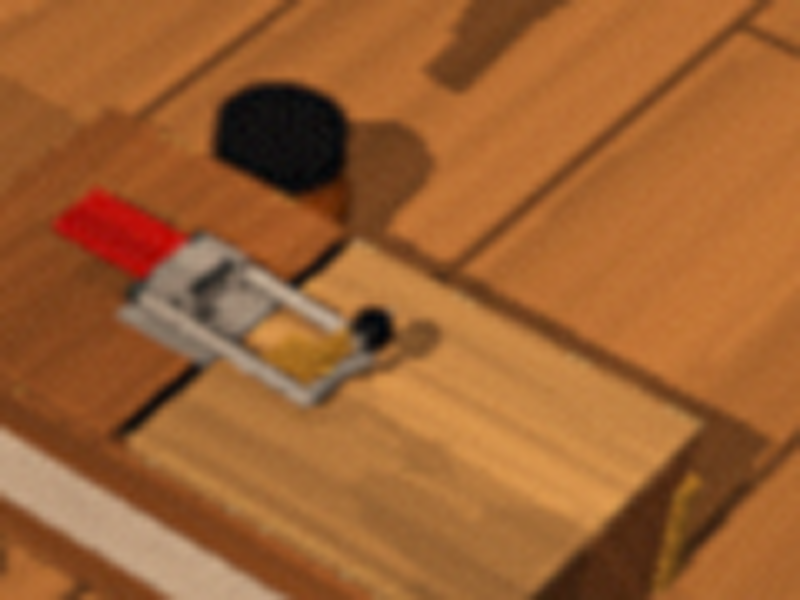

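The lever lies flat at z 0.102, the bar is hooked on the keeper, the lid has moved about 5 mm shut, and the arm is clear. Handing in.

```bash
python3 -c "
from workcell import bot
print(bot.job_done())"
```

```text
the job is handed in; nothing more can be done
None
```

I handed the job in at about 23 s: the loop is hooked under the keeper after a steady pull of about 12 N at the wrist (about 10 N at the keeper), the lever is pressed fully down with at most about 13 N in my readings, the lid is drawn about 5 mm shut and latched, and the arm touched none of the jars or other things on its way.

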